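# Set the dust-extraction damper and start the extractor

## Task

Set the suction of the bench's dust-extraction port: with your fingertips, push the black-knobbed lever of the damper ring gently round until its pointer points at the middle of the red marker on the scale, and let go of it. Then press the green start button fully down and release it, with the lever still on the marker. Do not press the red stop button, do not shift the red marker, and leave the tools and other things on the bench where they stand.

Things in the scene. Friction and masses are not known exactly. Their poses are not given: they have to be found in the camera images.
- damper: the bench-top dust-extraction port with its iris damper, screwed to the bench: dark base plate 170 x 170 mm and 10 mm thick, blue round body 140 mm across, and a flat white scale plate with black tick marks, a fan reaching from the body out to 138 mm from the axis, its top 42 mm above the bench. Origin on the ring's vertical axis at bench height, z up; its x axis points through the middle of the scale
- damper_lever (a joint): angle of the damper's turning ring with its lever, 0 to 1.9 rad (stops at both ends), growing anticlockwise seen from above. The lever points at the angle (value - 0.95) from the damper's x axis. The aluminium ring is 124 mm across, its top 59 mm above the bench. It is stiff: it takes about 2.6 N at the knob to move, turns either way and stays where it is left
- lever_knob (a point): centre of the lever's black upright knob: a cylinder 24 mm across, 45 mm tall, from 80 to 125 mm above the bench, 85 mm from the ring's axis; beneath it a steel stem 12 mm across down to the lever arm (top 59 mm above the bench)
- pointer_tip (a point): outer tip of the black pointer (4 mm wide, 54 mm above the bench) that sticks out beyond the knob along the lever's line, 108 mm from the axis
- set_marker (a joint): angle of the red set-marker on the scale; when the lever's joint has this same value, the pointer points at the middle of the marker. Between 0.9 and 1.7, so the lever starts clockwise of it
- marker_tip (a point): the point 108 mm from the axis on the middle line of the red set-marker, just inside its inner edge, where the pointer tip (seen from above) has to be. The marker is a red tongue 12 mm wide clipped to the outer rim of the scale, 110 to 144 mm from the axis, its highest part 57 mm above the bench
- control_box: grey push-button box fixed to the bench, 85 x 155 mm and 45 mm tall, with two buttons on top, one 36 mm to each side of its middle along its y; origin at the centre of its underside
- start_button (a joint): travel of the green start button, m: 0 up, 0.006 fully down; springs back; about 5 N presses it fully down
- start_button_top (a point): centre of the top face of the green start button (32 mm across, in a black housing); it is pressed straight down. Which of the box's two places it has varies
- stop_button (a joint): travel of the red stop button, m: 0 up, 0.006 fully down
- stop_button_top (a point): centre of the top face of the red stop button, 32 mm across
- glue_bottle: loose yellow glue bottle, 56 mm across, 140 mm tall, orange cap, standing on the robot's side of the damper; origin at the centre of its underside
- screw_jar: loose glass jar with a steel lid, 56 mm across, 70 mm tall, standing on the robot's side of the button box; origin at the centre of its underside
- mug: loose blue mug, 76 mm across, 90 mm tall, left of the damper; origin at the centre of its underside
- hammer: loose hammer lying left of the damper; origin at the underside near the middle of its length, handle towards its own -x
- screwdriver: loose screwdriver lying right of the button box; origin at the underside near the middle of its length, handle towards its own -x
- tape_measure: loose yellow tape measure, 65 x 35 x 62 mm tall, beyond the damper and box; origin at the centre of its underside
- foam_offcut: loose lavender foam-board offcut, 60 x 130 x 40 mm, beyond the damper; origin at the centre of its underside
- wood_block: loose pale wood offcut, 50 x 90 x 38 mm, on the robot's side between damper and box; origin at the centre of its underside

How it is judged:
By the outcome, as a careful person would: the job done as asked, in the order asked, and still so for the second after the job is handed in, with the robot touching nothing.
It also fails if it takes over 51 s, if anything falls off the work surface, if the arm or the gripper's body presses on something with over 40 N, if the wrist force passes 120 N, or if a joint passes its speed limit or range.

## Robot

A 6-joint arm with a two-finger parallel gripper is mounted at the origin on the work surface. World frame = base frame: x ahead of the robot, y to its left, z up, the work surface at z = 0. Lengths are in m, angles in rad, forces in N, time in s.
With the tool pointing down it reaches from about 0.35 to 0.925 m from the base axis. Payload 6.4 kg.
Tool frame: the origin (TCP) lies at the very end of the fingers, on their centre line; the grasp point (between the pads) lies 19 mm behind it; z points along the fingers, y is the line along which they close (so a half turn about z gives the same grasp; the last joint's range is limited). The gripper opens to 94 mm and grips with 3 to 60 N. Pads are 16 mm wide; open, the fingers measure 119 mm over their backs; the gripper's body (75 mm by 177 mm) begins 78 mm behind the grasp point.
Start: joints at [-0.174, 0.245, 1.558, -0, 1.339, -0.174], TCP at [0.65, 0, 0.205] pointing down, gripper open.
Joint ranges: [-3.13, 3.13], [-1.02, 2.26], [0.13, 2.54], [-0.95, 4.09], [0.21, 2.88], [-2.74, 2.74]. Speed limits (rad/s): [2.57, 2.57, 3.14, 3.14, 3.14, 3.14].

## Interface

Orientations are given as [roll, pitch, yaw] about the fixed x, y, z axes, in that order (R = Rz(yaw) Ry(pitch) Rx(roll)).
In Python, from workcell import manip gives the robot as it stands. Calls block until the motion is done:
- manip.reach(position, orientation): joint-space move of the TCP to a pose.
- manip.move_l(position, orientation=None, rate=0.15): straight line of the TCP; orientation=None keeps the orientation; rate is the mean speed in m/s.
- manip.goto_joints(angles): joint-space move.
- manip.move_gripper(opening): opening from 0.0 (shut) to 1.0 (fully open); the grip force is fixed at half the most; returns when the fingers have stopped.
- manip.sleep(seconds).
- manip.solve_ik(position, orientation): joint angles nearest the present ones, or None.
- manip.capture(name): name is "scene" or "side" or "wrist"; returns the picture (480x640x3 uint8, red, green, blue); there is no depth.
- manip.get_calibration(name): a dict with "mtx" (3x3 intrinsics, pixels), "rvec" (rotation vector, rad) and "tvec" (3), from world to camera coordinates, as OpenCV has them. Camera axes: x right, y down, z forward; pixel columns grow to the right and rows downward; lengths in m; the calibration is good to about 2 mm. A picture is of the moment at which its call begins: read the wrist's pose just before it. get_calibration takes no time and is no camera call; for the wrist camera it gives the pose at the moment of the call.
A pose or a line that the arm cannot do raises manip.Unreachable and nothing moves.
- manip.sign_off(): hands the job in; it is judged then, once.
Readings, each from a call of its own:
- manip.read_clock(): time.
- manip.read_qpos(): joint angles.
- manip.read_qvel(): joint speeds.
- manip.read_joint_torque(): joint torques, N m.
- manip.read_ee_pos(): TCP position.
- manip.read_ee_rot(): TCP orientation.
- manip.read_force(): force on the tool from outside, world axes, zero at the start.
- manip.read_moment(): the same for the moment, N m.
- manip.read_width(): opening from 0.0 (shut) to 1.0 (fully open).
- manip.read_finger_force(): force on a finger pad.
Only numpy, scipy, OpenCV 4.12 (cv2) and the standard library are available. Lean on these libraries where they do the work, as an engineer would, in place of code of your own. Each camera call takes 0.05 s, during which the arm holds its last target. There are 200 camera calls.

## Working session

There is one attempt and no reset: what is moved stays moved. The work goes in short steps, each a Python script; the robot and the scene stay as the last script left them, time stands still between calls to the robot, and variables do not carry over. Pictures are saved under pics/ and viewed, at most 10 in all, crops included, and the job is handed in when it is done.

```bash
mkdir -p pics; ls; python3 - <<'E'
from workcell import manip
import cv2,numpy as np
for n in ["scene","side"]:
    im=manip.capture(n); cv2.imwrite(f"pics/{n}0.png",im[:,:,::-1])
    c=manip.get_calibration(n); R=cv2.Rodrigues(np.array(c["rvec"],float))[0]
    print(n,np.round(c["mtx"],1).tolist(),np.round(-R.T@np.array(c["tvec"]).ravel(),3), R[2].round(2))
print(manip.read_clock())
E
```

```text
pics
scene [[472.4, 0.0, 321.5], [0.0, 472.4, 245.2], [0.0, 0.0, 1.0]] [0.918 0.605 1.168] [-0.26 -0.5  -0.83]
side [[479.9, 0.0, 322.9], [0.0, 479.9, 236.9], [0.0, 0.0, 1.0]] [ 0.147 -1.047  0.921] [ 0.31  0.73 -0.61]
0.1
```

View pics/scene0.png

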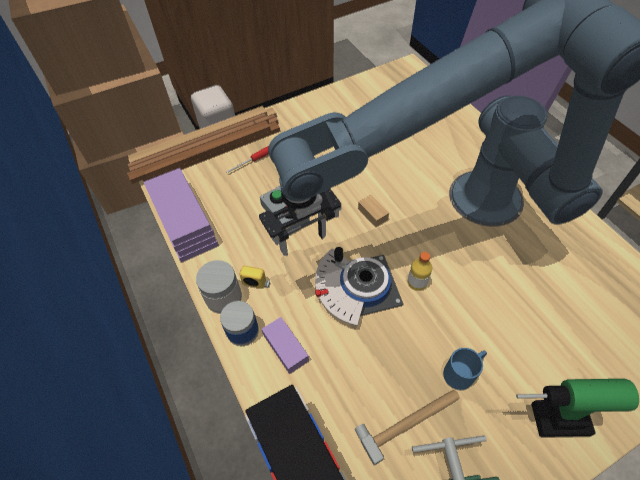

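View pics/side0.png

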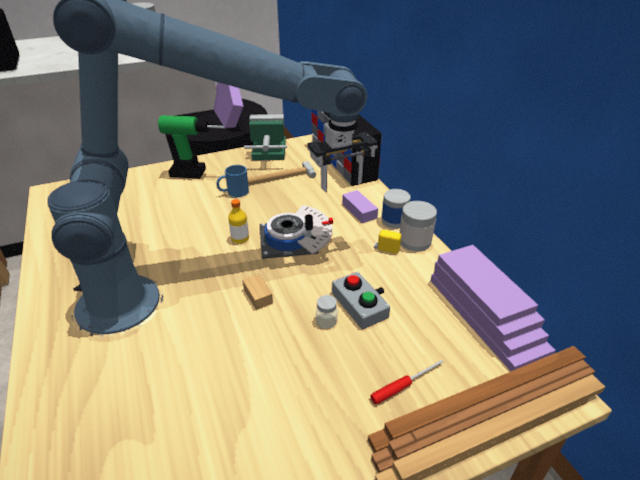

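The scene view shows the damper ring at about (366,278), the knob at (339,254) and the red marker at (321,293). The side view shows the green button at (369,298), the red button at (353,282), the ring at (287,228) and the knob at (309,222). I'll get rough positions from these and move the wrist camera over them.

```bash
cat > h.py <<'E'
from workcell import manip
import cv2,numpy as np
def cal(n):
    c=manip.get_calibration(n); return (np.array(c["mtx"],float),cv2.Rodrigues(np.array(c["rvec"],float))[0],np.array(c["tvec"],float).ravel())
def ray(c,uv):
    K,R,t=c; return -R.T@t, R.T@np.linalg.inv(K)@np.array([uv[0],uv[1],1.])
def onplane(c,uv,z):
    o,d=ray(c,uv); return o+d*(z-o[2])/d[2]
def proj(c,p):
    K,R,t=c; q=K@(R@np.asarray(p,float)+t); return q[:2]/q[2]
def tri(obs):
    A=np.zeros((3,3));b=np.zeros(3)
    for c,uv in obs:
        o,d=ray(c,uv); d=d/np.linalg.norm(d); P=np.eye(3)-d[None].T@d[None]; A+=P;b+=P@o
    return np.linalg.solve(A,b)
def snap(n,name):
    c=cal(n); im=manip.capture(n)[:,:,::-1].copy(); cv2.imwrite(f"pics/{name}.png",im); return c,im
E
python3 - <<'E'
from h import *
s,d=cal("scene"),cal("side")
print("ring",tri([(s,(366,278)),(d,(287,228))]),onplane(s,(366,278),.059),onplane(d,(287,228),.059))
print("knobtop",tri([(s,(339,250)),(d,(309,217))]))
print("green",onplane(d,(369,298),.065),"red",onplane(d,(353,282),.065))
print("marker",tri([(s,(321,293)),(d,(329,221))]))
o=manip.read_ee_pos();print(o,manip.read_ee_rot())
K,R,t=cal("wrist");print(K[0,0],-R.T@t,R.round(2).tolist())
c,im=snap("wrist","w0")
E
```

```text
ring [0.50991785 0.08328658 0.04457137] [0.51503013 0.09003261 0.059     ] [0.50405419 0.06459925 0.059     ]
knobtop [0.55437638 0.01015735 0.12101864]
green [ 0.59094996 -0.30169264  0.065     ] red [ 0.57974658 -0.23320741  0.065     ]
marker [0.64106411 0.06363162 0.04695802]
[6.49494188e-01 1.11820126e-04 2.04501360e-01] [-3.13997056e+00 -2.90500581e-04  1.57084104e+00]
385.0045734258923 [0.64985967 0.08182405 0.38485055] [[1.0, -0.0, -0.0], [-0.0, -0.96, 0.28], [-0.0, -0.28, -0.96]]
```

```bash
python3 - <<'E'
from h import *
import pickle
r=[np.pi,0,np.pi/2]
S={}
for n,p in [("wA",(0.56,0.07,0.30)),("wB",(0.57,-0.2,0.28))]:
    manip.reach(p,r); manip.sleep(.2); S[n]=snap("wrist",n)[0]
pickle.dump(S,open("cal.pkl","wb"))
for n in S:print(n,-S[n][1].T@S[n][2])
print(manip.read_clock())
E
```

```text
wA [0.56082527 0.15099543 0.47828024]
wB [ 0.57022076 -0.11691652  0.46062753]
2.3417
```

View pics/wA.png

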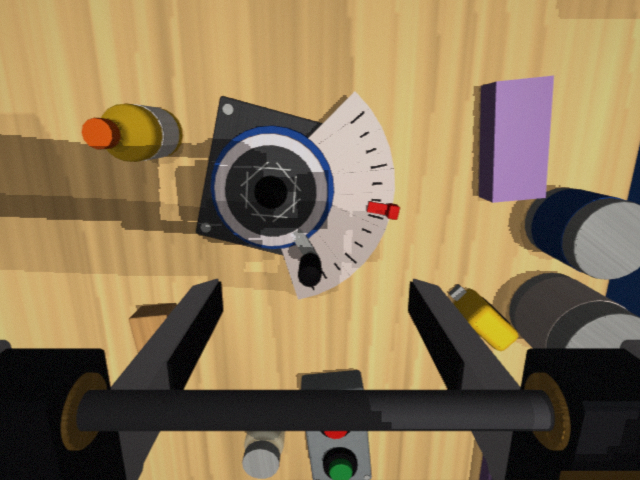

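View pics/wB.png

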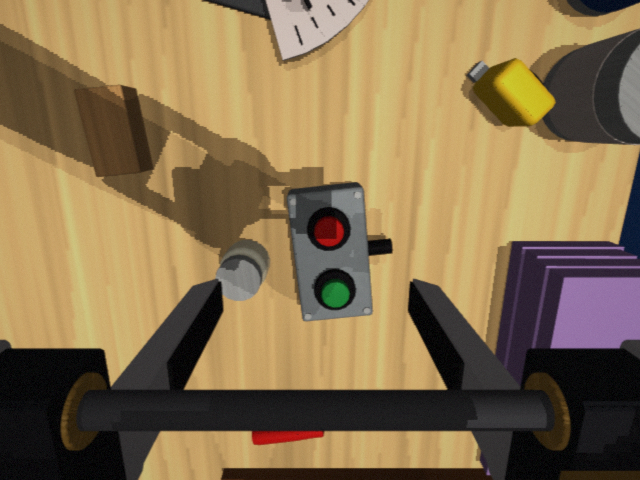

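wA shows the ring centre at about (274,188), the marker at (382,211) and the knob top at (309,265). wB shows red stop at (328,229) and green start at (335,290).

```bash
cat > meas.py <<'E'
from h import *
from scipy.optimize import least_squares
def ringfit(c,im,seed,lo=35,hi=100):
    hsv=cv2.cvtColor(im,cv2.COLOR_BGR2HSV); blue=cv2.inRange(hsv,(100,130,40),(130,255,255))
    pts=[]
    for a in np.arange(0,2*np.pi,.03):
        for r in np.arange(lo,hi,.5):
            u=np.array(seed)+r*np.array([np.cos(a),np.sin(a)]); i,j=int(round(u[1])),int(round(u[0]))
            if blue[i,j]: pts.append(onplane(c,u,.059)[:2]); break
    pts=np.array(pts); x0=np.median(pts,0)
    f=least_squares(lambda p:np.hypot(*(pts-p[:2]).T)-p[2],[*x0,.062],loss="soft_l1",f_scale=.001)
    return f.x,len(pts),np.median(abs(f.fun))
def blobs(im,lo,hi,amin=20):
    hsv=cv2.cvtColor(im,cv2.COLOR_BGR2HSV); m=cv2.inRange(hsv,lo,hi)
    if lo[0]==0: m|=cv2.inRange(hsv,(172,*lo[1:]),(180,255,255))
    n,l,s,ce=cv2.connectedComponentsWithStats(m)
    return [(s[i].tolist(),ce[i].round(1).tolist()) for i in range(1,n) if s[i][4]>=amin]
E
python3 - <<'E'
from meas import *
import pickle
S=pickle.load(open("cal.pkl","rb"))
im={n:cv2.imread(f"pics/{n}.png") for n in["wA","wB","scene0","side0"]}
S["scene0"]=cal("scene");S["side0"]=cal("side")
print(ringfit(S["wA"],im["wA"],(274,188)))
for n in im:
    print(n,"R",blobs(im[n],(0,150,90),(6,255,255)),"\n G",blobs(im[n],(55,120,50),(80,255,255)))
big=cv2.resize(im["wA"][80:310,180:420],None,fx=2.5,fy=2.5,interpolation=cv2.INTER_CUBIC);cv2.imwrite("pics/wAc.png",big)
E
```

```text
(array([0.51034135, 0.08568802, 0.06258703]), 202, np.float64(0.000286556617068251))
wA R [([367, 202, 21, 13, 205], [377.1, 207.8]), ([387, 205, 13, 14, 135], [393.0, 211.6]), ([324, 431, 23, 8, 143], [335.1, 433.9])] 
 G [([329, 463, 24, 17, 331], [340.5, 471.5])]
wB R [([316, 219, 28, 27, 461], [330.4, 232.7]), ([252, 431, 71, 14, 734], [282.2, 436.0])] 
 G [([322, 281, 28, 27, 590], [335.3, 294.1])]
scene0 R [([251, 146, 18, 15, 110], [259.9, 153.5]), ([315, 289, 13, 7, 52], [320.7, 291.8]), ([324, 441, 15, 27, 67], [331.3, 454.1]), ([271, 472, 6, 8, 22], [273.2, 475.8])] 
 G [([272, 191, 9, 9, 66], [276.3, 194.5]), ([560, 379, 78, 41, 2305], [599.0, 396.2])]
side0 R [([312, 114, 5, 12, 42], [314.1, 119.1]), ([318, 130, 5, 11, 42], [319.9, 135.6]), ([344, 158, 7, 14, 67], [347.0, 164.6]), ([323, 218, 10, 6, 37], [328.5, 221.2]), ([347, 276, 13, 9, 94], [352.8, 279.9]), ([371, 376, 41, 28, 486], [390.5, 389.5])] 
 G [([158, 116, 40, 44, 1019], [179.2, 132.0]), ([254, 124, 13, 5, 20], [260.9, 125.8]), ([277, 124, 6, 9, 22], [279.0, 127.9]), ([267, 127, 14, 13, 40], [273.4, 134.1]), ([251, 129, 12, 16, 58], [256.6, 136.7]), ([362, 292, 13, 11, 119], [368.0, 297.0])]
```

View pics/wAc.png

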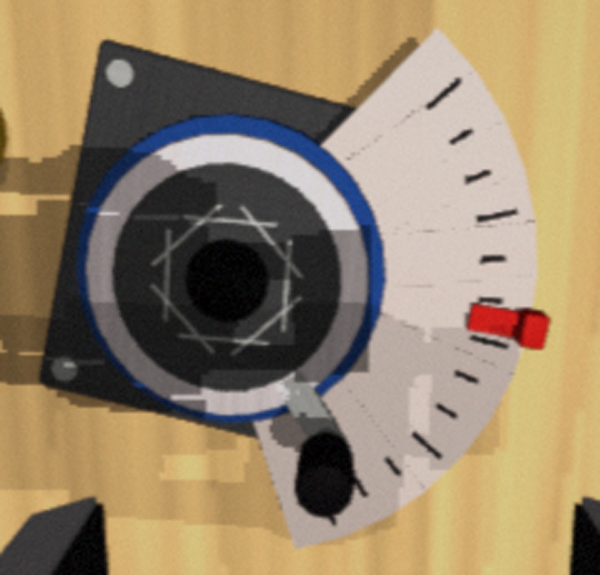

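The crop shows the marker's flat tongue with its inner edge at about full-image (368,207), and its raised clip at the rim at (393,211). The knob top is at about (309.6,275), and the pointer tip just peeps out below the knob.

```bash
python3 - <<'E'
from meas import *
import pickle
S=pickle.load(open("cal.pkl","rb")); A=S["wA"];B=S["wB"]
C=np.array([.51034,.08569])
def pol(n,p):
    v=p[:2]-C; print(n,p.round(4),"r",np.hypot(*v).round(4),"ang",np.degrees(np.arctan2(v[1],v[0])).round(2))
for z in(.043,.046): pol("inner %g"%z,onplane(A,(367.8,206.8),z)); pol("tongue",onplane(A,(377.1,207.8),z))
for z in(.05,.057): pol("clip %g"%z,onplane(A,(393,211.6),z))
s,d=cal("scene"),cal("side")
pol("marker sc/side",tri([(s,(320.7,291.8)),(d,(328.5,221.2))]))
pol("knob",onplane(A,(309.6,274.8),.125)); pol("knob sc/sd",tri([(s,(339,250)),(d,(309,217))]))
for u in [(228,108.8),(206,227.2)]: pol("screw",onplane(A,u,.012))
print("green B/side",tri([(B,(335.3,294.1)),(d,(368,297))]),[onplane(B,(335.3,292),z).round(4) for z in(.055,.06,.065)],onplane(d,(368,297),.06))
print("red",[onplane(B,(329.5,230),z).round(4) for z in(.06,)], tri([(B,(330,231)),(d,(352.8,279.9))]))
E
```

```text
inner 0.043 [0.6194 0.0654 0.043 ] r 0.111 ang -10.52
tongue [0.6302 0.0642 0.043 ] r 0.1217 ang -10.15
inner 0.046 [0.619 0.066 0.046] r 0.1105 ang -10.26
tongue [0.6297 0.0648 0.046 ] r 0.1211 ang -9.91
clip 0.05 [0.6472 0.0612 0.05  ] r 0.139 ang -10.13
clip 0.057 [0.6458 0.0627 0.057 ] r 0.1374 ang -9.63
marker sc/side [0.6394 0.0611 0.0483] r 0.1314 ang -10.78
knob [0.5538 0.0139 0.125 ] r 0.0839 ang -58.8
knob sc/sd [0.5544 0.0102 0.121 ] r 0.0874 ang -59.76
screw [0.4591 0.1738 0.012 ] r 0.1019 ang 120.18
screw [0.4225 0.0337 0.012 ] r 0.1021 ang -149.41
green B/side [ 0.59256796 -0.29474304  0.06168435] [array([ 0.5934, -0.2954,  0.055 ]), array([ 0.5931, -0.2932,  0.06  ]), array([ 0.5929, -0.291 ,  0.065 ])] [ 0.59286455 -0.29318431  0.06      ]
red [array([ 0.5858, -0.221 ,  0.06  ])] [ 0.58569713 -0.22170407  0.06059224]
```

```bash
cat > push.py <<'E'
from meas import *
C=np.array([.51034,.08569])
def pose(phi,z,r=.085):
    a=np.radians(phi); return [*(C+r*np.array([np.cos(a),np.sin(a)])),z],[np.pi,0,a+np.pi]
E
python3 - <<'E'
from push import *
for p in (-59,-6): print(p,[np.round(manip.solve_ik(*pose(p,z)),2).tolist() for z in (.18,.088)])
manip.reach(*pose(-59.2,.18))
manip.move_gripper(.45); w=manip.read_width(); print("w",w)
manip.move_l(*pose(-59.2,.09),rate=.08); print("F",manip.read_force())
lead=np.degrees(np.arcsin((w*.094/2-.012)/.085)); end=-13+lead
for phi in np.linspace(-59.2,end,10)[1:]:
    manip.move_l(*pose(phi,.09),rate=.05)
    print(round(phi,1),np.round(manip.read_force(),1))
manip.sleep(.2); print("pos",manip.read_ee_pos(),pose(end,.09)[0])
# back off 4 mm, rise, look
manip.move_l(*pose(end-lead,.09),rate=.05)
manip.move_l(*pose(end-lead,.20),rate=.15); manip.sleep(.2)
import pickle; c,_=snap("wrist","wC"); pickle.dump(c,open("wC.pkl","wb")); snap("scene","scC")
print(manip.read_clock())
E
```

```text
-59 [[-0.18, 0.05, 1.83, 0.0, 1.27, -0.72], [-0.18, 0.16, 1.89, 0.0, 1.09, -0.72]]
-6 [[-0.06, 0.15, 1.71, 0.0, 1.28, -1.53], [-0.06, 0.26, 1.77, 0.0, 1.11, -1.53]]
w 0.44754026104077876
F [ 0.07875393 -0.08339101  0.29639856]
-53.4 [ 0.4 -0.  -0.1]
-47.6 [-0.  -0.9  0. ]
-41.8 [ 0.2 -0.7 -1. ]
-36.0 [-0.3  0.2 -0.6]
-30.1 [ 0.7 -0.7  0. ]
-24.3 [ 0.3 -0.3  0.9]
-18.5 [-0.9  0.4  0.4]
-12.7 [-0.7  0.   0.6]
-6.9 [ 0.5  0.6 -0.1]
pos [0.59481957 0.07540825 0.09004185] [np.float64(0.5947246091842662), np.float64(0.07548031181579686), 0.09]
10.1167
```

View pics/wC.png

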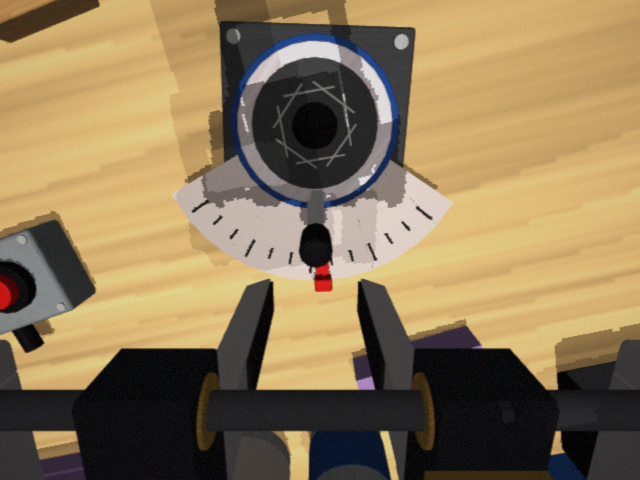

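wC shows the knob at (316,243) just clockwise (left) of the red marker at (322,276), as planned. I'll measure both numerically.

```bash
python3 - <<'E'
from push import *
import pickle
c=pickle.load(open("wC.pkl","rb")); im=cv2.imread("pics/wC.png")
r=ringfit(c,im,(316,122),45,110); print(r); C2=r[0][:2]
def pol(n,p):
    for q in(C,C2):
        v=p[:2]-q; print(n,"r",np.hypot(*v).round(4),"ang",np.degrees(np.arctan2(v[1],v[0])).round(2))
print(blobs(im,(0,150,90),(6,255,255)))
b=blobs(im[260:300,300:345],(0,150,90),(6,255,255)); print(b)
hsv=cv2.cvtColor(im,cv2.COLOR_BGR2HSV); m=cv2.inRange(hsv,(0,130,60),(8,255,255))|cv2.inRange(hsv,(172,130,60),(180,255,255))
for y in range(262,293,3):
    xs=np.where(m[y,300:345])[0]+300
    if len(xs): print(y,xs.min(),xs.max())
k=(im.max(2)<45)[215:275,290:345]
for y in range(222,272,4):
    xs=np.where(k[y-215])[0]+290
    if len(xs): print("k",y,xs.min(),xs.max())
pol("tongue.045",onplane(c,(322,269),.045));pol("clip.055",onplane(c,(323,284),.055))
pol("knobtop",onplane(c,(315.5,252),.125))
cv2.imwrite("pics/wCc.png",cv2.resize(im[190:300,260:380],None,fx=5,fy=5,interpolation=cv2.INTER_CUBIC))
E
```

```text
(array([0.51045098, 0.085554  , 0.0622222 ]), 203, np.float64(0.00023299611212548171))
[([316, 262, 14, 14, 137], [322.5, 270.1]), ([315, 279, 17, 13, 198], [323.1, 284.7]), ([0, 281, 12, 29, 253], [4.4, 295.7])]
[([16, 2, 14, 14, 137], [22.5, 10.1]), ([15, 19, 17, 13, 198], [23.1, 24.7])]
262 327 327
265 322 328
268 316 328
271 316 328
274 316 329
277 315 330
280 315 331
283 315 331
286 315 331
289 315 331
k 226 307 323
k 230 304 327
k 234 302 328
k 238 301 329
k 242 301 330
k 246 300 330
k 250 300 331
k 254 291 330
k 258 302 330
k 262 305 326
k 266 310 317
tongue.045 r 0.1268 ang -9.93
tongue.045 r 0.1267 ang -9.88
clip.055 r 0.1376 ang -9.85
clip.055 r 0.1375 ang -9.8
knobtop r 0.0847 ang -12.45
knobtop r 0.0846 ang -12.38
```

View pics/wCc.png

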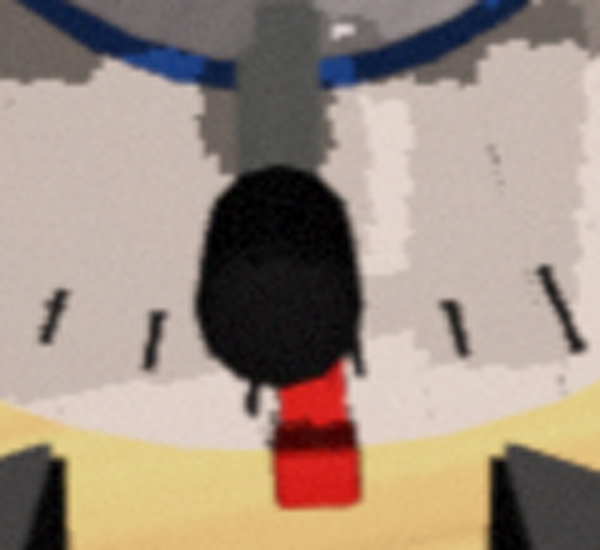

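```bash
python3 - <<'E'
from push import *
import pickle
w=manip.read_width(); lead=np.degrees(np.arcsin((w*.094/2-.012)/.085)); end=-10.45+lead
manip.move_l(*pose(-12.5,.09),rate=.12)
manip.move_l(*pose(end,.09),rate=.03); manip.sleep(.2)
manip.move_l(*pose(-10,.09),rate=.05)
manip.move_l(*pose(-10,.20),rate=.15)
p,o=pose(-10,.2,.11); o=[np.pi,0,np.radians(-10)]
print(manip.solve_ik(p,o)); manip.reach(p,o); manip.sleep(.2)
c,im=snap("wrist","wD"); pickle.dump(c,open("wD.pkl","wb"))
u=proj(c,[*pose(-10,.054,.108)[0][:2],.05]); print(u, manip.read_clock())
x,y=np.clip(u.astype(int),[75,75],[565,405]); print(x,y)
cv2.imwrite("pics/wDc.png",cv2.resize(im[y-75:y+75,x-75:x+75],None,fx=4,fy=4,interpolation=cv2.INTER_CUBIC))
E
```

```text
[-7.47415110e-02  1.86095202e-01  1.63685530e+00 -4.44089210e-16
  1.31864216e+00  1.67058774e+00]
[316.06352372 226.75908088] 16.0417
316 226
```

View pics/wDc.png

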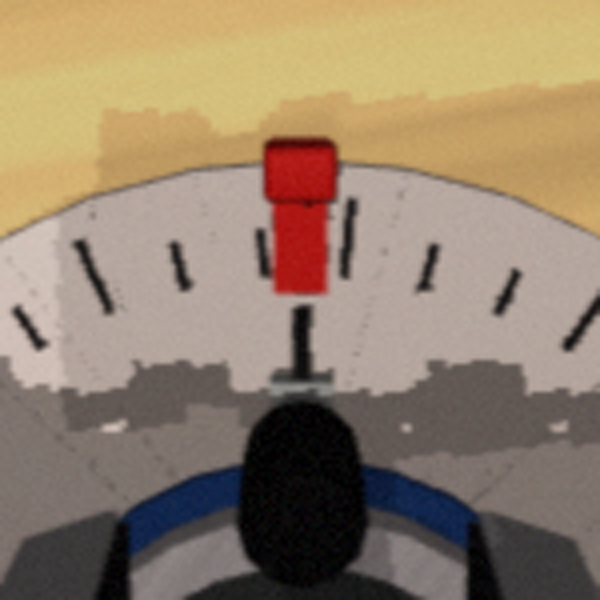

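The pointer (crop x≈303) lies almost exactly on the middle of the marker tongue (crop x≈300). I'll quantify that.

```bash
python3 - <<'E'
from push import *
import pickle
c=pickle.load(open("wD.pkl","rb")); im=cv2.imread("pics/wD.png"); f=im.astype(float)
r=ringfit(c,im,proj(c,[*C,.059]),45,110); print(r)
def ang(u,z):
    v=onplane(c,u,z)[:2]-C; return np.hypot(*v).round(4),np.degrees(np.arctan2(v[1],v[0])).round(2)
for y in range(205,248,2):
    g=f[y,295:340]; red=np.clip(g[:,2]-g[:,:2].max(1)-40,0,None); dark=np.clip(90-g.max(1),0,None)
    if red.sum()>200: print(y,"red",u:=(red*np.arange(295,340)).sum()/red.sum(),ang((u,y),.045))
    elif 228<y<244:
        s=slice(14,36); print(y,"ptr",u:=(dark[s]*np.arange(309,331)).sum()/max(dark[s].sum(),1),ang((u,y),.054))
E
```

```text
(array([0.51692659, 0.08449147, 0.05979366]), 32, np.float64(0.0002003820871435344))
205 red 315.5675866949752 (np.float64(0.1265), np.float64(-9.81))
207 red 315.53037884203 (np.float64(0.1248), np.float64(-9.79))
209 red 315.5867530597552 (np.float64(0.123), np.float64(-9.81))
211 red 315.6072202166065 (np.float64(0.1212), np.float64(-9.82))
213 red 315.6678674351585 (np.float64(0.1193), np.float64(-9.84))
215 red 315.6330014224751 (np.float64(0.1175), np.float64(-9.82))
217 red 315.55028735632186 (np.float64(0.1157), np.float64(-9.78))
219 red 315.50823192555475 (np.float64(0.1139), np.float64(-9.76))
221 red 315.59679767103347 (np.float64(0.1121), np.float64(-9.79))
223 red 315.6268146883006 (np.float64(0.1102), np.float64(-9.8))
229 ptr 316.12145748987854 (np.float64(0.107), np.float64(-10.02))
231 ptr 316.0289256198347 (np.float64(0.1052), np.float64(-9.98))
233 ptr 315.6611570247934 (np.float64(0.1034), np.float64(-9.8))
235 ptr 315.6711711711712 (np.float64(0.1015), np.float64(-9.8))
237 ptr 315.84761904761905 (np.float64(0.0997), np.float64(-9.88))
239 ptr 316.09166666666664 (np.float64(0.0979), np.float64(-10.01))
241 ptr 316.13617021276593 (np.float64(0.0961), np.float64(-10.03))
243 ptr 315.8888888888889 (np.float64(0.0942), np.float64(-9.9))
```

Pointer and marker agree within about 0.15°. Next I press the green button.

```bash
python3 - <<'E'
from h import *
o=[np.pi,0,np.radians(-5)]; g=[.5928,-.2945]
manip.reach([*g,.16],o); manip.move_gripper(0.0)
manip.move_l([*g,.075],rate=.1); manip.sleep(.2); f0=manip.read_force()[2]
log=[]
for z in np.arange(.069,.047,-.001):
    manip.move_l([*g,z],rate=.02); manip.sleep(.05); f=np.mean([manip.read_force()[2] for _ in range(3)])-f0; log.append((round(z*1e3),round(f,1)))
    if f>12: break
manip.sleep(.2); print(log,manip.read_force(),manip.read_ee_pos())
manip.move_l([*g,.12],rate=.1); snap("side","sE"); print(manip.read_clock())
E
```

```text
[(69, np.float64(0.1)), (68, np.float64(-0.2)), (67, np.float64(0.8)), (66, np.float64(2.0)), (65, np.float64(1.9)), (64, np.float64(2.9)), (63, np.float64(3.6)), (62, np.float64(4.1)), (61, np.float64(4.7)), (60, np.float64(9.3)), (59, np.float64(14.6))] [-4.25431148  2.39547357 14.46938054] [ 0.59310775 -0.29469057  0.0610818 ]
23.8917
```

Contact came at about 67 mm and the hard stop at about 61 mm with about 5 N at the end of travel, so the press was full. One last look before I hand in.

```bash
python3 - <<'E'
from h import *
manip.reach([.57,-.15,.30],[np.pi,0,np.pi/2]); manip.sleep(.3); snap("wrist","wF"); _,im=snap("side","sF")
cv2.imwrite("pics/sFc.png",cv2.resize(im[170:350,200:440],None,fx=3,fy=3,interpolation=cv2.INTER_CUBIC)); print(manip.read_clock(),manip.read_force())
E
```

```text
25.6167 [-0.39852927  0.3408237   0.40346191]
```

View pics/sFc.png

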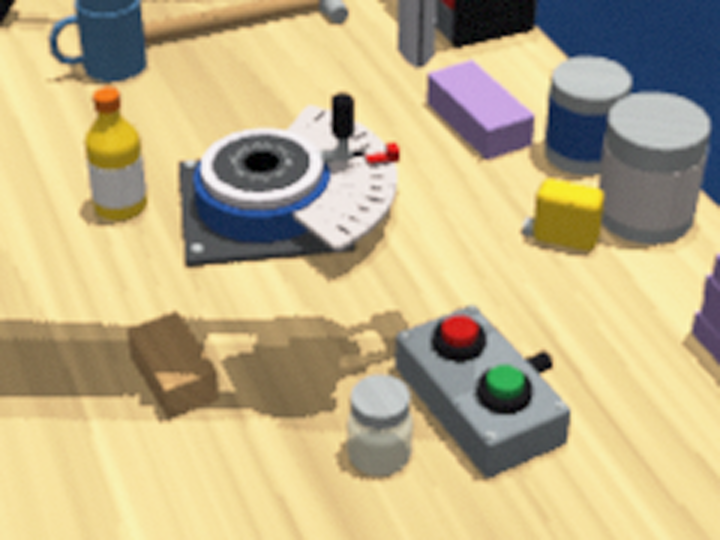

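The pointer, at crop (350,153), still lines up with the red marker at (385,154). Both buttons are up and nothing on the bench has moved, so I'm handing in.

```bash
python3 -c "
from workcell import manip
print(manip.sign_off())"
```

```text
the job is handed in; nothing more can be done
None
```

The job is handed in: the lever's pointer was within about 0.2° of the red marker's middle when measured and still on it in the last picture, the green start button was then pressed to its hard stop and released, and nothing else on the bench was touched, at about 26 s on the robot's clock.

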